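# Send the milling balls down the other chute

### The job

The tilted seesaw on this bench-top ball sorter leads to one of its two chutes; the three milling balls must go down the other one. Press the seesaw's raised end down with a fingertip so that it rocks over and stays on its other side, then push the feed gate's upright tab sideways, either way, until the trough is fully open and all three balls have rolled into the newly chosen chute. Do not touch or pick up the balls, leave the mortar, the beaker and the crucible where they stand, and finish clear of the sorter.

Things in the scene. Friction and masses are not known exactly. Their poses are not given: they have to be found in the camera images.
- sorter: Aluminium and grey ball sorter fixed to the bench, 256 mm deep (x -116 to +140 mm), 300 mm wide (y). Origin at bench level under the middle of the seesaw; x points from the seesaw to the feed trough (away from the robot, yaw up to 0.25), y left, z up. The seesaw's pivot line runs along x, 50 mm up. A rail along y at x = 55 mm, top 134 mm up, on 135 mm posts at y = +/-80 mm, carries the feed gate.
- chute_left (a point): Middle of the floor (30 mm up) of the left chute: an open channel 50 mm wide inside, y = 87 to 137 mm, x = -113 to +33 mm in the sorter's frame, floor falling toward the robot from 40 to 20 mm high, outer wall 86 mm high.
- chute_right (a point): The same for the right chute, y = -87 to -137 mm.
- feed_mouth (a point): Open lower end of the straight feed trough, on its floor, above the seesaw's middle. The trough is 26 mm wide inside and runs along the sorter's x from 12 to 138 mm at y = 0, falling 8 degrees toward the seesaw; its wall tops are 118 to 136 mm above the bench.
- seesaw (a joint): Tilt of the grey seesaw board (160 mm long along the sorter's y, 96 mm wide) about its pivot, rad: positive = left end (+y) down, leading to the left chute; stops at +/-0.2. Top-heavy: it rests on either stop, leaves it with about 1 N on the raised pad and falls over by itself past 0. A clear guard along its middle, behind the pads, reaches 112 mm above the bench.
- pad_left (a point): Centre of the top face of the left black ribbed finger pad on the seesaw, 38 (x) x 36 (y) mm, on the side toward the robot, 58 mm left of the pivot and 23.5 mm above the pivot line when level. It stands 85 mm above the bench when raised, 62 mm when down. Origin of the reading: the pad's surface.
- pad_right (a point): The same on the right pad, 58 mm right of the pivot.
- feed_gate (a joint): Sideways position of the feed gate along the sorter's y, m: 0 = closed (middle of the trough), stops at +/-0.042 (positive = left). A 30 mm wide steel plate that stands across the trough; the trough is fully open from 0.028 either way. It slides stiffly (about 1.5 N) and stays where it is left.
- gate_tab (a point): Middle of the free part of the feed gate's upright black tab, 170 mm above the bench. The tab is 14 mm (y) by 10 mm (x), its top 189 mm above the bench, and rises from a steel slide block 30 mm wide whose top is 141 mm above the bench. Fingertips kept more than 145 mm above the bench pass over the balls, the trough, the rail and its posts.
- mortar: White porcelain mortar, 67 mm wide, 42 mm high, loose on the bench behind the right chute. Origin at the centre of its underside. To be left alone.
- beaker: Glass beaker, 56 mm wide, 70 mm high, loose on the bench behind the left chute. Origin at the centre of its underside. To be left alone.
- crucible: White porcelain crucible, 39 mm wide, 34 mm high, loose on the bench just right of the right chute. Origin at the centre of its underside. To be left alone.
- ball_0: White ceramic milling ball, 22 mm in diameter, number 1 counted from the feed gate, loose in the feed trough at the start. Origin at its centre.
- ball_1: White ceramic milling ball, 22 mm in diameter, number 2 counted from the feed gate, loose in the feed trough at the start. Origin at its centre.
- ball_2: White ceramic milling ball, 22 mm in diameter, number 3 counted from the feed gate, loose in the feed trough at the start. Origin at its centre.

How it is judged:
By the outcome, as a careful person would: the job done as asked, in the order asked, and still so for the second after the job is handed in, with the robot touching nothing.
It also fails if it takes over 40 s, if anything falls off the work surface, if the arm or the gripper's body presses on something with over 40 N, if the wrist force passes 120 N, or if a joint passes its speed limit or range.

### The arm

A 6-joint arm with a two-finger parallel gripper is mounted at the origin on a cart in front of the work surface, level with it; the furniture and walls round the work are solid. World frame = base frame: x ahead of the robot, y to its left, z up, the work surface at z = 0. Lengths are in m, angles in rad, forces in N, time in s.
With the tool pointing down it reaches from about 0.35 to 0.775 m from the base axis. Payload 5.5 kg.
Tool frame: the origin (TCP) lies at the very end of the fingers, on their centre line; the grasp point (between the pads) lies 19 mm behind it (grip_point_offset is the distance from the TCP to the grasp point, in m); z points along the fingers, y is the direction in which the jaws open and shut (so a half turn about z gives the same grasp; the last joint's range is limited). The gripper opens to 85 mm and grips with 20 to 120 N. Pads are 22 mm wide; open, the fingers measure 114 mm over their backs; the gripper's body (76 mm by 85 mm) begins 54 mm behind the grasp point. The pads swing forward as they close: fully open they stand 13 mm farther back than shut.
Start: joints at [-0.14, 0.313, 0.046, 1.304, 0, 1.431], TCP at [0.575, -0, 0.204] pointing down, gripper open.
Joint ranges: [-2.76, 2.76], [-0.86, 1.69], [-1.03, 1.26], [-2.2, 2.34], [-1.47, 1.5], [-3.14, 3.14]. Speed limits (rad/s): [2.57, 2.57, 3.14, 3.14, 3.14, 3.14].

### API

Orientations are given as a unit quaternion [w, x, y, z].
In Python, from workcell import * gives the robot as it stands.
- The arm moves only by the shell command python3 -m crank 'ROWS' [OPENING] [FORCE]. ROWS is a JSON object of lists of equal length, an entry for each row: "travel": the shift along the tool's x, y, z in units of 40 mm (1.0 is 40 mm), a list of three; "turn": the turn about the tool's z in rad. In form: {"travel": [[x, y, z], ...], "turn": [turn, ...]}. A call has 1 to 5 rows; each row is the pose to reach, as a shift and turn from the pose commanded when the call began, along the tool's axes at that moment; what a row does not reach only later rows make up. A row lasts 1/12 s, in which the tool goes at most 41.7 mm and 7.16 degrees, less where a joint would pass 70% of its speed; a pose out of reach is approached as far as the arm can. A call with a gripper value outside its range is refused whole. OPENING is the finger opening in mm, from 0 to 85.4, set as the call begins (- or left out, the last holds). The fingers move at their own pace and stop on an object; FORCE is the grip in N (left out, the last holds). Time passes only in rows, so rows that repeat a pose let the fingers close. It gives the time, the measured TCP pose, the force and the opening at its end, in the units of the state.
- get_state(): the state, without advancing time (a new reading comes with each control period).
- read_camera(name): name is "scene" or "side" or "wrist"; returns a dict with "image" (420x560x3 uint8, red, green, blue), "K" (3x3 intrinsics, pixels), "R" (3x3) and "t" (3): a world point X has camera coordinates R X + t. Camera axes: x right, y down, z forward; pixel columns grow to the right and rows downward; lengths in m; the calibration is good to about 2 mm. A picture is of the moment at which its call begins. There is no depth.
- hand_in(): hands the job in, once; it reports no verdict.
The state is a dict: "clock": time; "joint_pos": joint angles; "qvel": joint speeds; "tau": joint torques, N m; "tcp_pos": TCP position; "orientation": TCP orientation; "wrist_force": force on the tool from outside, world axes, zero at the start; "ft_torque": the same for the moment, N m; "finger_gap": finger opening in m.
Only numpy, scipy, OpenCV 4.12 (cv2) and the standard library are available. Lean on these libraries where they do the work, as an engineer would, in place of code of your own. Each camera call takes 0.05 s, during which the arm holds its last target. There are 200 camera calls.

## Working session

There is one attempt and no reset: what is moved stays moved. The work goes in short steps, Python scripts to look and compute and a shell command to move; the robot and the scene stay as the last step left them, time stands still between calls to the robot, and variables do not carry over. Pictures are saved under pics/ and viewed, about 8 in all and at most 12, crops included, and the job is handed in when it is done.

```bash
mkdir -p pics; python3 - <<'E'
from workcell import *
import cv2,numpy as np
s=get_state();print(s['tcp_pos'],s['orientation'],s['clock'],s['finger_gap'])
for n in("scene","side"):
    c=read_camera(n);cv2.imwrite(f'pics/{n}0.png',c['image'][:,:,::-1]);np.savez(f'{n}0.npz',**c)
    print(n,-c['R'].T@c['t'],c['R'].tolist(),c['K'][0])
E
```

```text
[5.74445772e-01 6.02147704e-05 2.03199982e-01] [-7.47123208e-04  7.07129260e-01  7.07083700e-01 -5.41373729e-04] 0.0 0.08528700754513276
scene [ 0.11130585 -0.30290557  0.77786912] [[0.5911235187928174, -0.8065323108682615, 0.008866625936600125], [-0.6093543646269698, -0.45375615278817805, -0.6502250472851175], [0.5284507960444941, 0.3789604007444228, -0.7596899175502904]] [389.37969703   0.         278.88685294]
side [ 0.49119143 -0.77314229  0.66339377] [[0.9962777397232092, -0.08319134877358364, -0.022580186474997037], [-0.06553712810278967, -0.5608418530361963, -0.8253249667391409], [0.055995983535001986, 0.8237327329736011, -0.564206375766696]] [491.35278544   0.         279.84283056]
```

View pics/scene0.png

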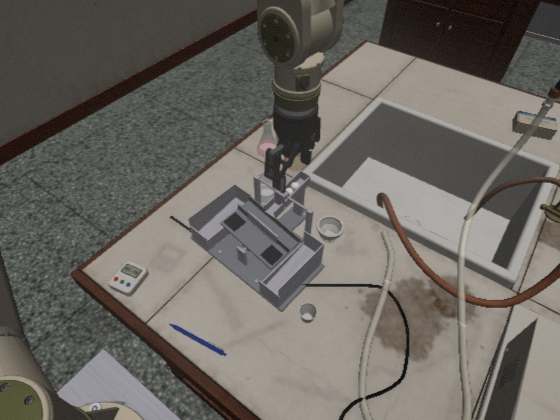

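View pics/side0.png

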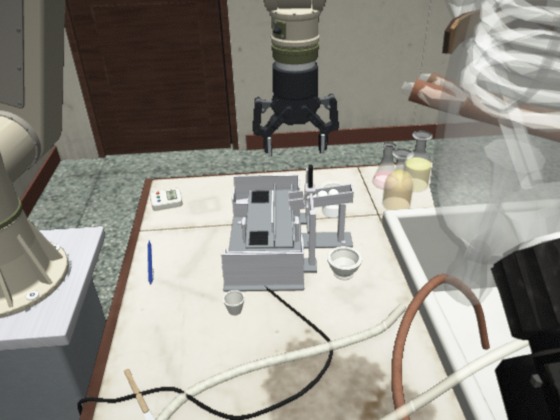

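The scene view shows the pads near (236,221) and (271,254). In the side view they are near (260,197) and (259,238), with the gate tab near (310,177). Next I'll triangulate them by dark-colour masks.

```bash
cat > h.py <<'E'
import numpy as np,cv2
def P(c): return c['K']@np.c_[c['R'],c['t']]
def proj(c,X): p=P(c)@np.r_[X,1]; return p[:2]/p[2]
def tri(a,pa,b,pb):
    X=cv2.triangulatePoints(P(a),P(b),np.float64(pa),np.float64(pb))[:,0]; X=X[:3]/X[3]
    return X,np.abs(proj(a,X)-pa).max()
def dark(c,box,th=60):
    x0,y0,x1,y1=box; m=(c['image'][y0:y1,x0:x1].max(2)<th).astype(np.uint8)
    n,l,s,ce=cv2.connectedComponentsWithStats(m)
    return [((ce[i]+[x0,y0]).round(1).tolist(),s[i].tolist()) for i in range(1,n) if s[i][4]>20]
E
python3 - <<'E'
from h import *
a=dict(np.load('scene0.npz'));b=dict(np.load('side0.npz'))
print(dark(a,(215,205,295,275)));print(dark(b,(235,160,330,250)))
A=cv2.resize(a['image'][150:310,170:350],None,fx=4,fy=3.7,interpolation=2)
B=cv2.resize(b['image'][150:300,215:375],None,fx=4,fy=4)
cv2.imwrite('pics/a1.png',A[:,:,::-1]);cv2.imwrite('pics/b1.png',B[:,:,::-1])
E
```

```text
[([234.4, 221.5], [10, 8, 20, 17, 189]), ([281.4, 225.7], [50, 8, 30, 25, 74]), ([282.6, 245.5], [62, 35, 12, 12, 32]), ([271.4, 254.5], [47, 40, 20, 19, 217])]
[([309.8, 175.6], [73, 5, 5, 22, 77]), ([259.8, 196.6], [17, 32, 16, 10, 154]), ([258.1, 237.6], [15, 72, 18, 13, 206])]
```

View pics/b1.png

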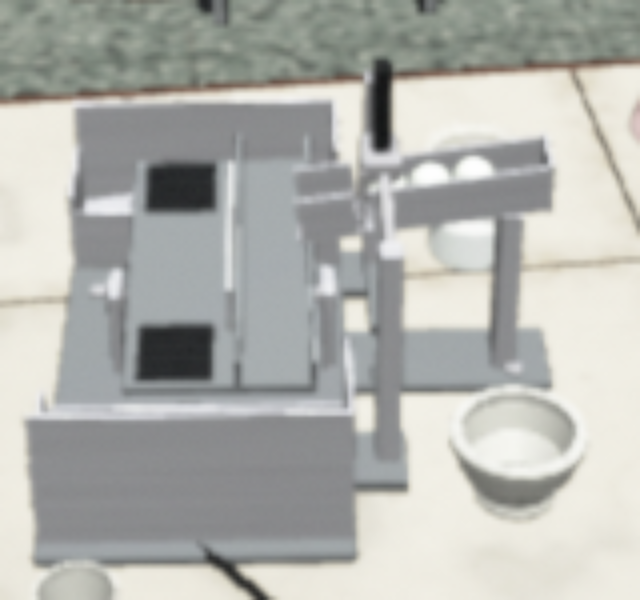

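View pics/a1.png

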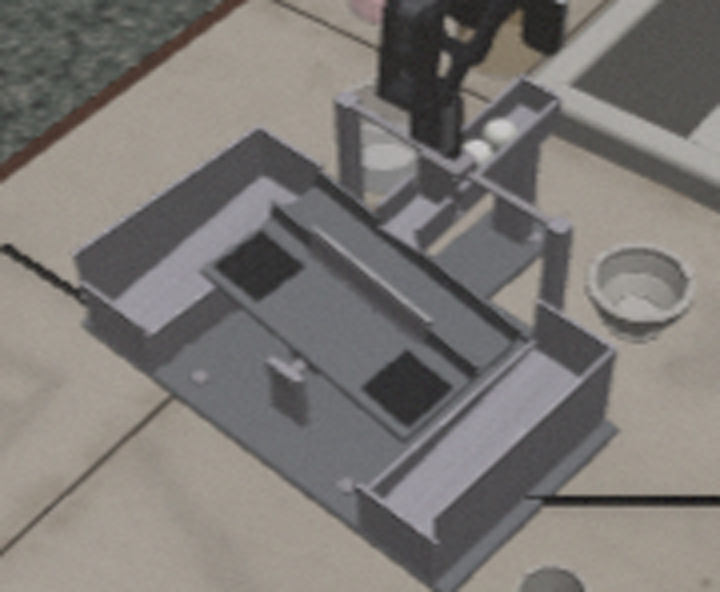

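The crops show both pads clearly. The gate tab is upright in the middle of the rail, with the balls behind it. In the scene view a finger stands in front of the tab.

```bash
python3 - <<'E'
from h import *
a=dict(np.load('scene0.npz'));b=dict(np.load('side0.npz'))
L,e=tri(a,(234.4,221.5),b,(259.8,196.6));R,f=tri(a,(271.4,254.5),b,(258.1,237.6))
print('L',L,e,'R',R,f,np.linalg.norm(L-R))
y=(L-R)[:2];y/=np.linalg.norm(y);x=np.array([y[1],-y[0]])
print('yaw',np.arctan2(x[1],x[0]))
C=-b['R'].T@b['t'];r=b['R'].T@np.linalg.inv(b['K'])@np.r_[309.8,175.6,1]
T=C+r*(0.168-C[2])/r[2]; M=(L+R)[:2]/2
print('tab',T,'mid pads',M,'tab rel mid in sorter axes',(T[:2]-M)@x,(T[:2]-M)@y)
E
```

```text
L [0.50910438 0.10771412 0.08365063] 0.7066285415924938 R [ 0.49900549 -0.00597336  0.06176107] 0.6046700661133002 0.1162152423860275
yaw -0.08859777463798839
tab [0.60649594 0.04106967 0.168     ] mid pads [0.50405494 0.05087038] tab rel mid in sorter axes 0.1029063933385764 -0.0006980895074878993
```

The left pad is raised at 84 mm and the right pad is down at 62 mm. The separation of 116 mm matches, so the left pad is the one to press. First I'll close the fingers, rise and move over the left pad, turning so the jaws lie along the sorter's y.

```bash
python3 -m crank '{"travel": [[0.5,-0.3,-0.5],[1.1,-0.7,-0.5],[1.7,-1.1,-0.5],[2.3,-1.5,-0.5],[2.7,-1.7,-0.5]], "turn": [-0.12,-0.24,-0.36,-0.48,-0.6]}' 0 20
python3 -m crank '{"travel": [[0,0,0],[0,0,0],[0,0,0],[0,0,0],[0,0,0]], "turn": [-0.12,-0.24,-0.36,-0.48,-0.6]}'
python3 -m crank '{"travel": [[0,0,0],[0,0,0],[0,0,0],[0,0,0],[0,0,0]], "turn": [-0.12,-0.24,-0.28,-0.28,-0.28]}'
python3 - <<'E'
from workcell import *
import numpy as np
from scipy.spatial.transform import Rotation as Ro
s=get_state();print(s['tcp_pos'],s['joint_pos'],s['finger_gap'])
q=s['orientation'];R=Ro.from_quat(np.r_[q[1:],q[0]]).as_matrix();print(R.round(3))
print('to pad',R.T@(np.array([.506,.108,.085])-s['tcp_pos'])/.04)
E
```

```text
clock: 0.52
tcp_pos: [0.5048, 0.1096, 0.2239]
orientation: [-0.001, 0.464, 0.886, -0.0]
wrist_force: [-0.2, 0.7, 0.4]
finger_gap: 0.0255
clock: 0.93
tcp_pos: [0.5066, 0.1081, 0.2237]
orientation: [-0.0, 0.181, 0.983, -0.0]
wrist_force: [0.1, 0.3, -0.0]
finger_gap: 0.0
clock: 1.35
tcp_pos: [0.5068, 0.108, 0.2238]
orientation: [-0.0, 0.046, 0.999, -0.0]
wrist_force: [-1.1, -0.4, -0.3]
finger_gap: 0.0001
[0.50678645 0.10796854 0.22375959] [ 5.49103218e-02  1.98099319e-01 -5.78939608e-02  1.31550714e+00
 -2.44652325e-05  1.47201628e-01] 9.310006671094341e-05
[[-0.996  0.092 -0.001]
 [ 0.092  0.996 -0.   ]
 [ 0.001 -0.    -1.   ]]
to pad [ 1.72464069e-02 -5.86751987e-04  3.46900267e+00]
```

```bash
python3 -m crank '{"travel": [[0,0,0.8],[0,0,1.6],[0,0,2.4],[0,0,3.0],[0,0,3.1]], "turn": [0,0,0,0,0]}'
python3 -m crank '{"travel": [[0,0,0.15],[0,0,0.3],[0,0,0.4],[0,0,0.5],[0,0,0.6]], "turn": [0,0,0,0,0]}'
python3 -m crank '{"travel": [[0,0,0.06],[0,0,0.12],[0,0,0.18],[0,0,0.18],[0,0,0.18]], "turn": [0,0,0,0,0]}'
python3 - <<'E'
from workcell import *
from h import *
a=read_camera('scene');b=read_camera('side')
print(dark(a,(215,205,295,275)));print(dark(b,(235,160,330,250)))
B=cv2.resize(b['image'][130:280,195:355],None,fx=3,fy=3)
A=cv2.resize(a['image'][150:300,190:320],None,fx=3,fy=3)
cv2.imwrite('pics/c.png',np.hstack([A,B])[:,:,::-1]) 
E
```

```text
clock: 1.77
tcp_pos: [0.5034, 0.1078, 0.0956]
orientation: [-0.004, 0.046, 0.999, -0.0]
wrist_force: [-0.4, -0.8, -0.4]
finger_gap: -0.0003
clock: 2.18
tcp_pos: [0.508, 0.1081, 0.0769]
orientation: [0.001, 0.045, 0.999, 0.0]
wrist_force: [-0.6, 0.9, 0.0]
finger_gap: 0.0005
clock: 2.6
tcp_pos: [0.507, 0.108, 0.0689]
orientation: [-0.0, 0.045, 0.999, -0.0]
wrist_force: [0.5, 1.1, -0.0]
finger_gap: -0.0003
[([235.9, 215.2], [9, 0, 27, 26, 377]), ([275.9, 221.1], [37, 0, 43, 33, 108]), ([282.4, 245.5], [62, 35, 12, 12, 37]), ([271.4, 254.6], [46, 40, 21, 20, 217])]
[([258.0, 175.4], [14, 0, 17, 32, 241]), ([309.8, 175.6], [73, 5, 5, 22, 77]), ([260.2, 197.4], [17, 32, 16, 10, 125]), ([258.1, 237.6], [15, 72, 18, 13, 205])]
```

View pics/c.png

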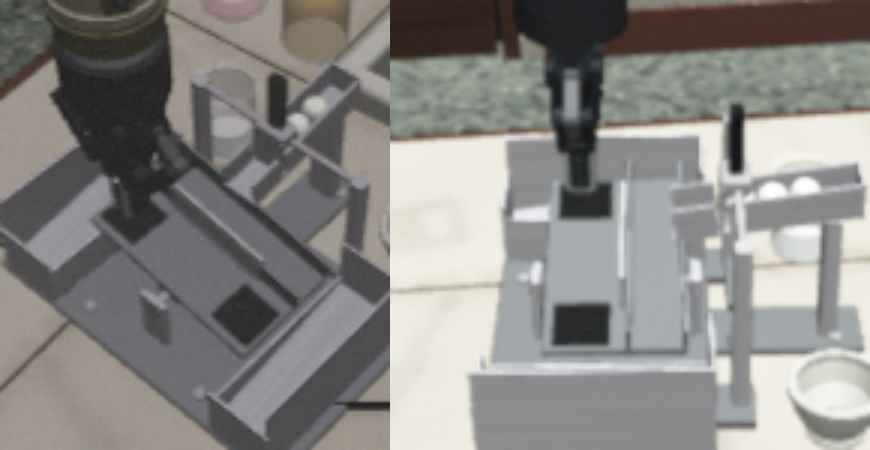

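The right pad has not moved and there is no contact force, so the left pad may not be the raised one. I'll check the two pads' heights camera by camera.

```bash
python3 - <<'E'
from h import *
from workcell import *
a=dict(np.load('scene0.npz'));b=dict(np.load('side0.npz'))
def ray(c,p,z):
    C=-c['R'].T@c['t'];r=c['R'].T@np.linalg.inv(c['K'])@np.r_[p,1];return (C+r*(z-C[2])/r[2])[:2].round(4)
for n,pa,pb in(('L',(234.4,221.5),(259.8,196.6)),('R',(271.4,254.5),(258.1,237.6))):
    for z in(.062,.0735,.085): print(n,z,ray(a,pa,z),ray(b,pb,z))
t=get_state()['tcp_pos'];print('tcp px',proj(a,t),proj(b,t),t)
E
```

```text
L 0.062 [0.5232 0.1218] [0.509  0.1392]
L 0.0735 [0.5166 0.115 ] [0.5087 0.1217]
L 0.085 [0.51   0.1082] [0.5084 0.1043]
R 0.062 [ 0.5002 -0.0052] [ 0.4984 -0.0072]
R 0.0735 [ 0.494 -0.01 ] [ 0.4983 -0.0219]
R 0.085 [ 0.4877 -0.0147] [ 0.4981 -0.0365]
tcp px [234.20636169 226.62637911] [259.51673095 201.84004922] [0.50720002 0.10798849 0.06907668]
```

```bash
python3 - <<'E'
from workcell import *
from h import *
b=read_camera('side');a=read_camera('scene')
B=cv2.resize(b['image'][165:255,225:295],None,fx=5,fy=5,interpolation=cv2.INTER_CUBIC)
A=cv2.resize(a['image'][195:285,215:295],None,fx=5,fy=5,interpolation=cv2.INTER_CUBIC)
cv2.imwrite('pics/d.png',np.hstack([A,B])[:,:,::-1]) 
E
```

```text
(no output)
```

View pics/d.png

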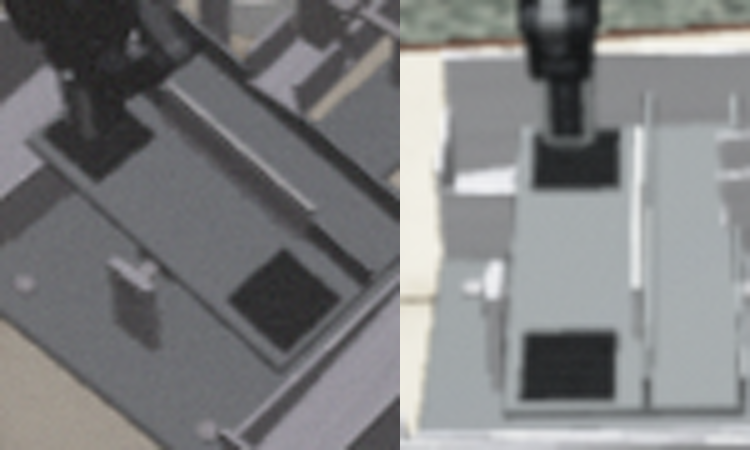

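The pad rays from both cameras agree only at 85 mm, so the left pad is raised. The visible fingertip ends near side (258,193), about 9 px (roughly 17 mm) above where the reported TCP projects, so the tip is still just above the pad. I'll go down in small steps, watching the right pad.

```bash
cat > look.py <<'E'
from workcell import *
from h import *
b=read_camera('side');print([d for d in dark(b,(235,160,330,250)) if d[0][1]>190 or d[0][0]>300],get_state()['wrist_force'].round(1) if hasattr(get_state()['wrist_force'],'round') else get_state()['wrist_force'])
E
python3 -m crank '{"travel": [[0,0,0.05],[0,0,0.1],[0,0,0.15],[0,0,0.2],[0,0,0.2]], "turn": [0,0,0,0,0]}'; python3 look.py
```

```text
clock: 3.22
tcp_pos: [0.5066, 0.1079, 0.0603]
orientation: [-0.0, 0.045, 0.999, -0.0]
wrist_force: [-0.5, -0.5, 0.8]
finger_gap: 0.0001
[([309.8, 175.6], [73, 5, 5, 22, 77]), ([261.0, 198.3], [17, 32, 16, 10, 85]), ([258.1, 237.6], [15, 72, 18, 13, 206])] [ 0.  -1.1  0.2]
```

```bash
python3 -m crank '{"travel": [[0,0,0.05],[0,0,0.1],[0,0,0.1],[0,0,0.1]], "turn": [0,0,0,0]}'; python3 look.py;  python3 - <<'E'
from workcell import *
from h import *
b=read_camera('side');a=read_camera('scene')
B=cv2.resize(b['image'][165:255,225:295],None,fx=5,fy=5,interpolation=cv2.INTER_CUBIC)
A=cv2.resize(a['image'][195:285,215:295],None,fx=5,fy=5,interpolation=cv2.INTER_CUBIC)
cv2.imwrite('pics/e.png',np.hstack([A,B])[:,:,::-1]) 
E
```

```text
clock: 3.6
tcp_pos: [0.507, 0.1079, 0.0568]
orientation: [-0.0, 0.045, 0.999, -0.0]
wrist_force: [0.1, 0.8, 0.4]
finger_gap: -0.0003
[([309.8, 175.6], [73, 5, 5, 22, 77]), ([261.7, 198.4], [17, 32, 16, 10, 67]), ([258.1, 237.3], [15, 71, 18, 13, 196])] [0.1 0.2 1.1]
```

View pics/e.png

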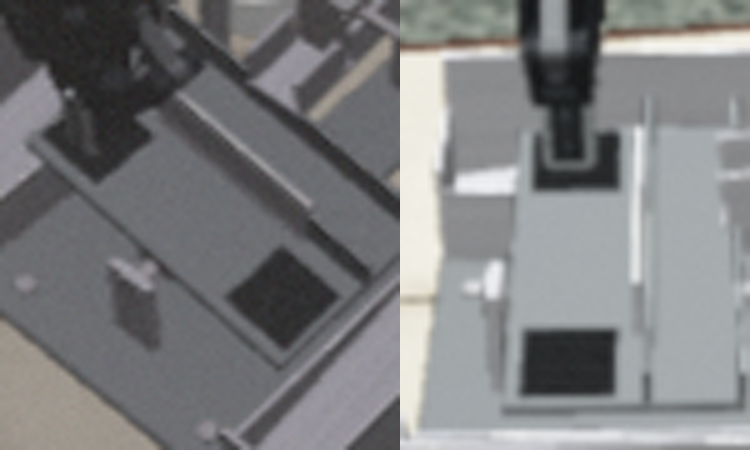

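The right pad has begun to move (row 237.6 to 237.3), so contact happens at a reading of about 58 mm. The real tip is therefore about 27 mm above the reported TCP. I'll press about 15 mm further.

```bash
python3 -m crank '{"travel": [[0,0,0.07],[0,0,0.14],[0,0,0.21],[0,0,0.21]], "turn": [0,0,0,0]}'; python3 look.py; python3 -m crank '{"travel": [[0,0,0.06],[0,0,0.12],[0,0,0.18],[0,0,0.18]], "turn": [0,0,0,0]}'; python3 look.py
```

```text
clock: 4.08
tcp_pos: [0.5065, 0.1079, 0.0477]
orientation: [-0.001, 0.045, 0.999, -0.0]
wrist_force: [1.0, -0.0, -0.9]
finger_gap: -0.0003
[([309.8, 175.6], [73, 5, 5, 22, 77]), ([265.8, 199.5], [28, 36, 6, 8, 30]), ([258.1, 231.9], [15, 67, 17, 10, 156])] [ 0.3 -0.2  0.1]
clock: 4.47
tcp_pos: [0.5066, 0.1079, 0.0407]
orientation: [-0.0, 0.045, 0.999, -0.0]
wrist_force: [-0.1, -1.0, -0.4]
finger_gap: 0.0
[([309.8, 175.6], [73, 5, 5, 22, 77]), ([266.2, 203.0], [29, 41, 5, 5, 21]), ([257.6, 225.7], [14, 63, 18, 7, 108])] [-0.5 -0.3  0.2]
```

```bash
python3 -m crank '{"travel": [[0,0,-0.4],[0,0,-1.3],[0,0,-2.2],[0,0,-3.1],[0,0,-3.5]], "turn": [0,0,0,0,0]}'; python3 - <<'E'
from workcell import *
from h import *
a=read_camera('scene');b=read_camera('side')
da=dark(a,(215,200,310,275));db=dark(b,(235,160,330,250));print(da);print(db)
from scipy.spatial.transform import Rotation as Ro
s=get_state();print(s['tcp_pos'],s['joint_pos'])
L=[d[0] for d in db if 185<d[0][1]<220 and d[0][0]<275];R=[d[0] for d in db if d[0][1]>220]
La=min(da,key=lambda d:np.hypot(d[0][0]-238,d[0][1]-228))[0];Ra=min(da,key=lambda d:np.hypot(d[0][0]-268,d[0][1]-246))[0]
print(tri(a,La,b,L[0]),tri(a,Ra,b,R[0]))
T=[d[0] for d in da if d[0][0]>275];print('tab scene cands',T)
B=cv2.resize(b['image'][90:290,205:365],None,fx=3,fy=3);A=cv2.resize(a['image'][110:310,190:330],None,fx=2.7,fy=3)
cv2.imwrite('pics/f.png',np.hstack([cv2.resize(A,(318,600)),B])[:,:800,::-1])
E
```

```text
clock: 4.93
tcp_pos: [0.509, 0.1081, 0.1862]
orientation: [0.003, 0.045, 0.999, 0.0]
wrist_force: [0.5, 0.4, 0.1]
finger_gap: -0.0
[([270.9, 216.7], [32, 3, 48, 28, 153]), ([239.0, 214.5], [21, 12, 7, 6, 21]), ([232.5, 225.7], [8, 19, 20, 14, 148]), ([278.0, 235.6], [57, 31, 12, 10, 39]), ([268.1, 246.3], [43, 39, 21, 16, 192])]
[([309.8, 175.5], [73, 5, 5, 22, 78]), ([260.5, 203.0], [18, 41, 16, 5, 78]), ([257.6, 225.7], [14, 63, 18, 7, 108])]
[0.50966586 0.10814452 0.1854184 ] [ 5.49758461e-02  2.08373084e-01 -1.39131634e-01  1.21555345e+00
 -7.34982447e-05  1.45713808e-01]
(array([0.50999172, 0.11662668, 0.0608639 ]), np.float64(0.6349785836760873)) (array([0.49956553, 0.00329561, 0.08427774]), np.float64(0.666133646938988))
tab scene cands [[278.0, 235.6]]
```

View pics/f.png

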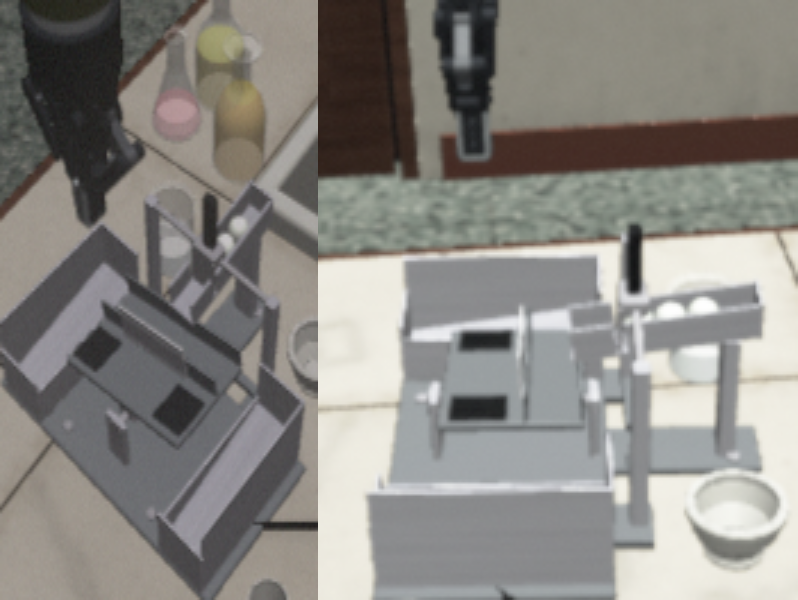

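The seesaw now rests on its left side: left pad 61 mm, right pad 84 mm. The tip is at scene (229,183) and side (257,143), and the tab at scene (282,184). I'll triangulate the tip and tab together to get the relative offset.

```bash
python3 - <<'E'
from workcell import *
from h import *
a=dict(np.load('scene0.npz'));b=dict(np.load('side0.npz'))
c=read_camera('scene');print('tabscene',dark(c,(270,165,295,205)))
tip=tri(a,(228.8,182.7),b,(257.3,142));print('tip',tip,get_state()['tcp_pos'])
d=dark(c,(270,165,295,205))
tab=tri(a,max(d,key=lambda q:q[1][4])[0],b,(309.8,175.5));print('tab',tab)
q=.092;R=np.array([[-.996,q,0],[q,.996,0],[0,0,-1]])
print('tip->tab in tool mm',R.T@(tab[0]-tip[0])*1000)
E
```

```text
tabscene [([282.0, 183.3], [10, 10, 5, 18, 82])]
tip (array([0.50905738, 0.10926213, 0.21205236]), np.float64(0.4477016802293292)) [0.50833166 0.10805307 0.18302132]
tab (array([0.60759773, 0.04575051, 0.16607605]), np.float64(0.5510233804619418))
tip->tab in tool mm [-103.98925624  -54.19185715   45.97630351]
```

```bash
python3 -m crank '{"travel": [[-0.8,0,0],[-1.6,0,0],[-2.4,0,0],[-2.6,0,0],[-2.6,0,0]], "turn": [0,0,0,0,0]}'
python3 -m crank '{"travel": [[0,0,0.5],[0,0,1.0],[0,0,1.25],[0,0,1.25]], "turn": [0,0,0,0]}'
python3 - <<'E'
from workcell import *
from h import *
a=read_camera('scene');b=read_camera('side')
print(get_state()['tcp_pos'])
B=cv2.resize(b['image'][120:220,260:360],None,fx=4,fy=4);A=cv2.resize(a['image'][130:230,230:330],None,fx=4,fy=4)
cv2.imwrite('pics/g.png',np.hstack([A,B])[:,:,::-1])
E
```

```text
clock: 5.5
tcp_pos: [0.6115, 0.098, 0.1784]
orientation: [-0.002, 0.046, 0.999, -0.0]
wrist_force: [-1.6, 0.6, 0.5]
finger_gap: -0.0001
clock: 5.83
tcp_pos: [0.6069, 0.0987, 0.1277]
orientation: [-0.004, 0.045, 0.999, -0.0]
wrist_force: [-0.4, 0.6, 0.8]
finger_gap: 0.0004
[0.60942054 0.09867882 0.13111981]
```

View pics/g.png

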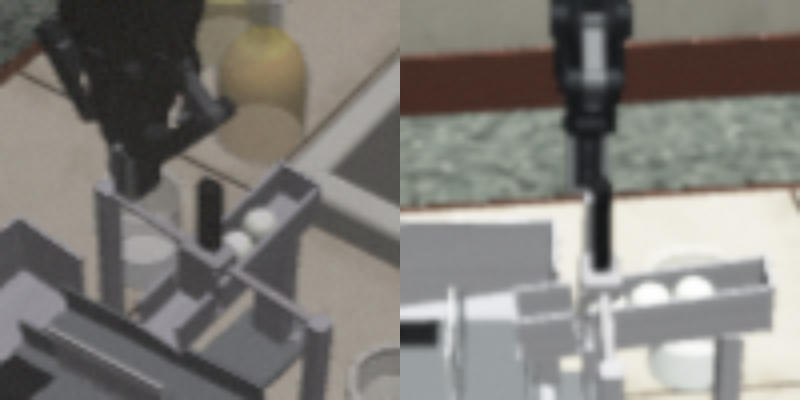

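The finger hangs beside the tab: tip at side (306,167) and tab at side (310,176). It is above the rail and a few mm toward the robot. I'll push right gradually.

```bash
python3 -m crank '{"travel": [[-0.1,-0.3,0],[-0.1,-0.6,0],[-0.1,-0.8,0],[-0.1,-0.95,0],[-0.1,-1.1,0]], "turn": [0,0,0,0,0]}'
python3 look.py
python3 -m crank '{"travel": [[0,-0.15,0],[0,-0.3,0],[0,-0.45,0],[0,-0.6,0],[0,-0.6,0]], "turn": [0,0,0,0,0]}'
python3 - <<'E'
from workcell import *
from h import *
a=read_camera('scene');b=read_camera('side')
print(get_state()['tcp_pos'],get_state()['wrist_force'])
B=cv2.resize(b['image'][120:270,220:340],None,fx=3,fy=3);A=cv2.resize(a['image'][130:280,190:330],None,fx=3,fy=3)
cv2.imwrite('pics/i.png',np.hstack([A,B])[:,:,::-1])
E
```

```text
clock: 6.35
tcp_pos: [0.6114, 0.0534, 0.1324]
orientation: [0.001, 0.046, 0.999, 0.0]
wrist_force: [2.0, 2.2, 1.2]
finger_gap: -0.0001
[([311.2, 170.9], [71, 0, 13, 31, 172]), ([260.5, 203.0], [18, 41, 16, 5, 78]), ([257.6, 225.7], [14, 63, 18, 7, 108])] [ 0.2 -1.5 -0.1]
clock: 6.82
tcp_pos: [0.6082, 0.0292, 0.1312]
orientation: [-0.0, 0.046, 0.999, -0.0]
wrist_force: [-0.3, 0.3, 0.2]
finger_gap: -0.0001
[0.60790566 0.02989804 0.13095984] [-0.26190636 -0.10755878 -0.14568345]
```

View pics/i.png

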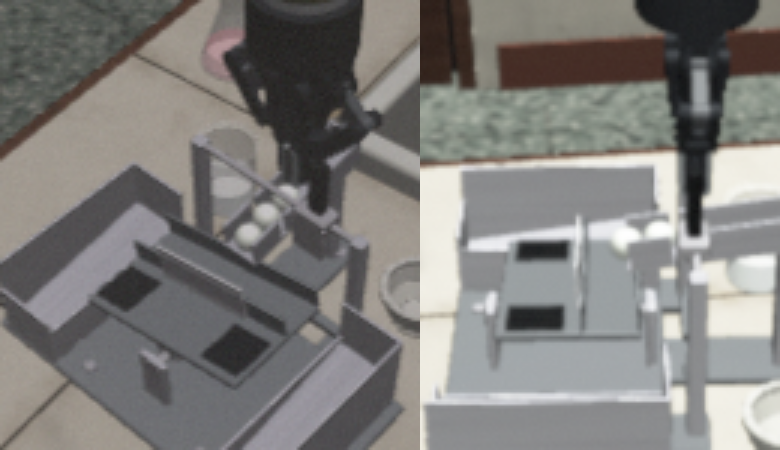

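The balls are rolling out (scene ~(272,208)) and the gate is displaced to the right. I'll nudge it 4 mm more, back off, lift and check.

```bash
python3 -m crank '{"travel": [[0,-0.05,0],[0,-0.1,0],[0,-0.1,0],[0,0.3,0],[0,0.6,0]], "turn": [0,0,0,0,0]}'
python3 -m crank '{"travel": [[0,0,-0.6],[0,0,-1.4],[0,0,-2.2],[0,0,-2.2],[0,0,-2.2]], "turn": [0,0,0,0,0]}'
python3 - <<'E'
from workcell import *
from h import *
a=read_camera('scene');b=read_camera('side')
da=dark(a,(280,165,315,215));db=dark(b,(295,165,325,215));print(da,db,get_state()['tcp_pos'])
try:
    t=tri(a,max(da,key=lambda q:q[1][4])[0],b,max(db,key=lambda q:q[1][4])[0]);print('tab',t,'moved',np.linalg.norm(t[0]-[.6076,.0457,.166]))
except Exception as e: print(e)
B=cv2.resize(b['image'][90:290,220:350],None,fx=3,fy=3);A=cv2.resize(a['image'][110:310,190:320],None,fx=3,fy=3)
cv2.imwrite('pics/j.png',np.hstack([A,B])[:,:,::-1])
E
```

```text
clock: 7.33
tcp_pos: [0.6106, 0.0544, 0.1313]
orientation: [-0.0, 0.046, 0.999, -0.0]
wrist_force: [0.8, -0.4, 0.3]
finger_gap: 0.0
clock: 7.75
tcp_pos: [0.6122, 0.0547, 0.2219]
orientation: [0.003, 0.045, 0.999, -0.0]
wrist_force: [0.3, 0.6, -0.7]
finger_gap: -0.0004
[([296.6, 192.5], [14, 19, 7, 18, 94])] [([310.9, 187.7], [14, 11, 5, 23, 81])] [0.61036273 0.05465339 0.21871902]
tab (array([0.60438701, 0.00441571, 0.16451508]), np.float64(0.8406771090506311)) moved 0.041435742883559515
```

View pics/j.png

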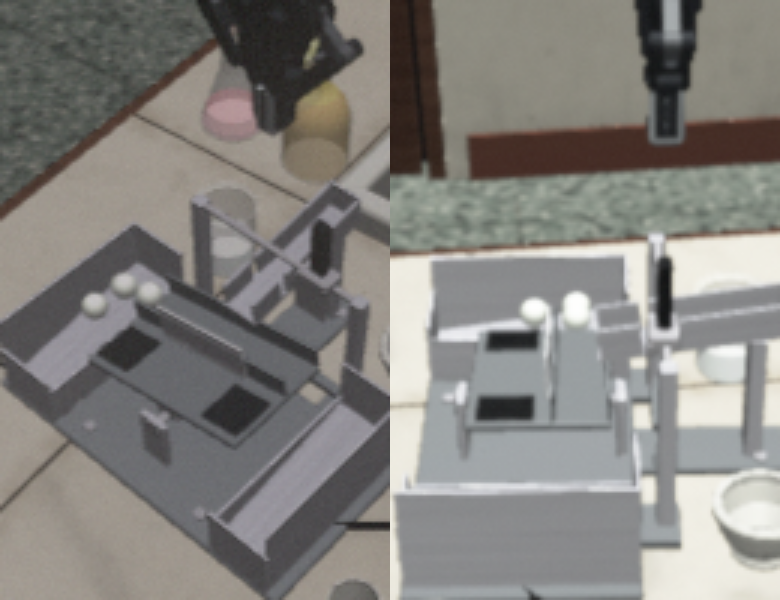

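The gate has moved about 40 mm and is fully open. The balls are entering the left chute. I'll let them settle for about 1.7 s and take the last look.

```bash
for i in 1 2 3 4; do python3 -m crank '{"travel": [[0,0,0],[0,0,0],[0,0,0],[0,0,0],[0,0,0]], "turn": [0,0,0,0,0]}' | head -1; done
python3 - <<'E'
from workcell import *
from h import *
a=read_camera('scene');b=read_camera('side');print(get_state()['wrist_force'],get_state()['tcp_pos'])
print(dark(b,(235,160,330,250)))
B=cv2.resize(b['image'][100:300,215:365],None,fx=2.6,fy=3);A=cv2.resize(a['image'][130:330,180:350],None,fx=2.3,fy=3)
cv2.imwrite('pics/k.png',np.hstack([A,B])[:,:,::-1])
E
```

```text
clock: 8.27
clock: 8.68
clock: 9.1
clock: 9.52
[ 0.14503953 -0.07546609  0.10889794] [0.61061738 0.05434684 0.21932726]
[([310.9, 187.6], [74, 16, 5, 23, 82]), ([260.5, 203.0], [18, 41, 16, 5, 78]), ([257.6, 225.7], [14, 63, 18, 7, 108])]
```

View pics/k.png

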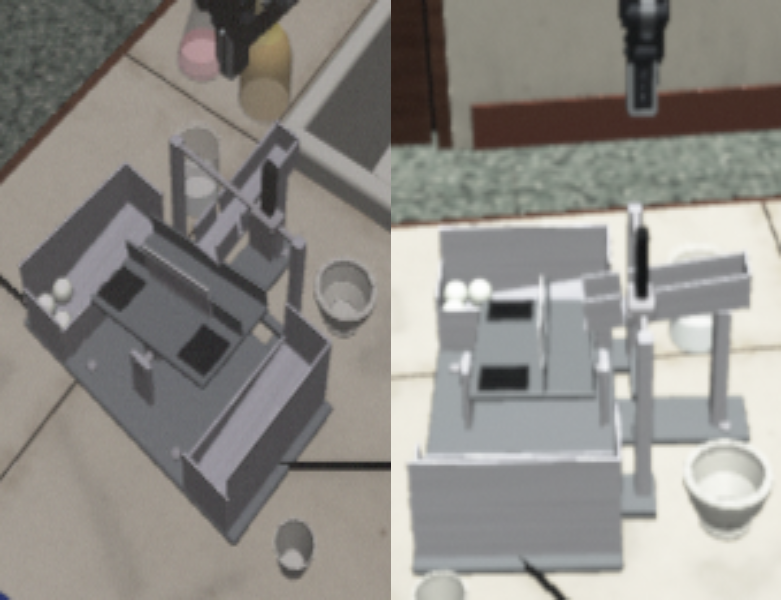

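All three balls lie at the lower end of the left chute, at crop (45–62, 290–322). The mortar, beaker and crucible stand where they were, and the gripper is well above the sorter.

```bash
python3 -c "from workcell import *; print(hand_in())"
```

```text
the job is handed in; nothing more can be done
None
```

The job is done and handed in at about 9.6 s. I pressed the raised left pad down until the seesaw rocked over, then pushed the gate tab to the right. All three balls rolled into the left chute.

**Last checks:**
- **Seesaw:** after the press the left pad measured 61 mm high and the right pad 84 mm. Both pads were in the same place in the final side picture.
- **Gate:** the tab measured about 41 mm of travel, near its stop and well past the 28 mm needed.
- **Balls:** the last pictures show all three at rest at the lower end of the left chute.
- **Bystanders:** the mortar, beaker and crucible look unmoved. I judged this by eye, not by measurement.
- **Robot:** the closed fingertips ended above the sorter and clear of it, with wrist force about 0 N.

**One disagreement:** the reported TCP height read about 27–29 mm lower than the real closed fingertip, judged by the cameras and by where it touched the pad. I used the camera heights for both the press and the gate push. The wrist force showed no clear signal at contact, so I confirmed the press from the pad positions in the images.

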